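# Drop a used block battery through the collection box's push flap

### The arm

A 6-joint arm with a two-finger parallel gripper is mounted at the origin on the work surface. World frame = base frame: x ahead of the robot, y to its left, z up, the work surface at z = 0. Lengths are in m, angles in degrees, forces in N, time in s.
With the tool pointing down it reaches from about 0.4 to 0.825 m from the base axis. Payload 7 kg.
Tool frame: the origin (TCP) lies midway between the tips of the shut fingers; the grasp point (between the pads) lies 19 mm behind it; x points along the fingers, z is the direction in which the jaws open and shut, and the axes are right-handed (so a half turn about x gives the same grasp; the last joint's range is limited). The gripper opens to 88 mm and grips with 3 to 60 N. Pads are 19 mm wide; open, the fingers measure 130 mm over their backs; the gripper's body (78 mm by 193 mm) begins 47 mm behind the grasp point.
Start: joints at [91.163, 20.546, 0.682, 0, -70.136, -16.507], TCP at [0.179, 0.651, 0.227] pointing down, gripper open.
Joint ranges: [-176.03, 176.03], [-82.01, 121.73], [-58.28, 71.71], [-173.87, 95.51], [-174.79, -0.11], [-173.66, 173.66]. Speed limits (degrees/s): [136.94, 136.94, 172.46, 180, 180, 180].

### API

Orientations are given as a 3x3 rotation matrix whose columns are the frame's x, y, z axes.
In Python, from bench import arm gives the robot as it stands. The module is installed in compiled form; this text tells all that it offers.
- The arm moves only by the shell command python3 -m inch 'ROWS' [FORCE]. ROWS is JSON, a list of rows, each an object of numbers: "x", "y", "z": the shift along the tool's x, y, z in cm; "turn": the turn about the tool's x in degrees; "hand": the finger opening in cm, from 0 to 8.76. In form: [{"x": .., "y": .., "z": .., "turn": .., "hand": ..}, ...]. A call has exactly 5 rows; each row is the pose to reach, as a shift and turn from the pose measured when the call began, along the tool's axes at that moment; what a row does not reach only later rows make up. A row lasts 1/8 s, in which the tool goes at most 62.5 mm and 10.7 degrees, less where a joint would pass 70% of its speed; a pose out of reach is approached as far as the arm can. A call with a gripper value outside its range is refused whole. The fingers move at their own pace and stop on an object; FORCE is the grip in N (left out, the last holds). Time passes only in rows, so rows that repeat a pose let the fingers close, or fill a call up. It gives the time, the measured TCP pose, the force and the opening at its end, in the units of the state.
- arm.read_state(): the state, without advancing time (a new reading comes with each control period).
- arm.snapshot(name): name is "scene" or "side" or "wrist"; returns a dict with "image" (384x512x3 uint8, red, green, blue), "camera_matrix" (3x3 intrinsics, pixels), "T" (4x4, takes a point from camera to world coordinates). Camera axes: x right, y down, z forward; pixel columns grow to the right and rows downward; lengths in m; the calibration is good to about 2 mm. A picture is of the moment at which its call begins. There is no depth.
- arm.close_job(): hands the job in, once; it reports no verdict.
The state is a dict: "clock": time; "joint_pos": joint angles; "joint_vel": joint speeds; "tau": joint torques, N m; "tool_pos": TCP position; "tool_rot": TCP orientation; "ft_force": force on the tool from outside, world axes, zero at the start; "ft_torque": the same for the moment, N m; "grip_width": finger opening in m.
Only numpy, scipy, OpenCV 4.12 (cv2) and the standard library are available. Lean on these libraries where they do the work, as an engineer would, in place of code of your own. Each camera call takes 0.05 s, during which the arm holds its last target. There are 200 camera calls.

### The job

Put the used block battery lying on the ledge of the collection box into the box: push the self-closing flap open with one finger while the battery is still on the ledge, and keep it held open as the other finger pushes the battery over the edge, until it has dropped inside. Only push the battery, do not grip or lift it; then take the hand away so that the flap closes, leaving the round cell standing on the ledge and the bottle and jar where they are.

Things in the scene. Friction and masses are not known exactly. Their poses are not given: they have to be found in the camera images.
- return_box: Collection box fixed to the counter: white ledge, roof strip and cheeks, clear sides and back; 255 mm deep (x), 260 wide (y), 155 high. Origin on the counter, 110 mm under ledge_edge; x points from the ledge into the mouth (away from the robot), y along the edge, z up. Hollow throughout; inner floor 6 mm up.
- ledge_edge (a point): Middle of the ledge's inner edge, on its top, 110 mm above the counter; axes as the box's. The flat ledge runs from 100 mm before it (x = -100 mm) to it, over the full width. Beyond is the mouth, x = 0 to 120 mm, 248 mm wide between 6 mm cheeks whose tops slope up like the flap.
- flap_hinge (a point): Middle of the flap's hinge axis (parallel to the box's y), 120 mm beyond and 45 mm above ledge_edge. Just behind it (from 5 to 35 mm further) is the fixed roof strip, its top level with the axis. Nothing stands above the flap.
- flap_edge (a point): Middle of the free edge of the flap, a flat grey plastic panel 124 mm long, 242 mm wide, 4 mm thick, that covers the mouth. Shut, it slopes down 20.6 degrees from the hinge towards the ledge; its free edge then lies 4 mm beyond the ledge's edge and level with it, its upper side a 2 mm lip above the ledge that stops the battery.
- flap (a joint): Opening angle, rad: 0 shut, grows as the free edge is pushed down and away into the box; stop at 0.95. A spring shuts it: 1 N at the free edge at first, 0.3 N m when wide open; the battery's weight cannot open it. A fingertip 6 mm above ledge height moved along +x over the mouth opens it about 0.3 rad at 70 mm past the ledge's edge, 0.65 rad at 98 mm.
- battery_mid (a point): Centre of the used block battery: black with a copper-coloured end, a rectangular block lying flat on the ledge, 26.5 mm (its x) by 48.5 mm (its y) by 17.5 mm high, about 45 g; two small snap terminals on its +y end stick out 3 mm. Its long side lies roughly along the ledge's edge (within 0.3 rad). The centre is 8.75 mm above the ledge.
- round_cell: Round cell standing upright on the ledge, diameter 26 mm, 50 mm high, about 70 g, black with a copper-coloured top; origin at the centre of its underside. A bystander to be left standing.
- spray_bottle: White bottle with a blue cap standing on the counter, diameter 66 mm, 170 mm high; origin at the centre of its underside. Bystander.
- jar: Amber jar standing on the counter, diameter 64 mm, 90 mm high; origin at the centre of its underside. Bystander.
Not all that is in view belongs to the job. Leave any blue look-alike of the part that bears battery_mid alone.

How it is judged:
By the outcome, as a careful person would: the job done as asked, in the order asked, and still so for the second after the job is handed in, with the robot touching nothing.
It also fails if it takes over 32 s, if anything falls off the work surface, if the arm or the gripper's body presses on something with over 40 N, if the wrist force passes 120 N, or if a joint passes its speed limit or range.

## Working session

There is one attempt and no reset: what is moved stays moved. The work goes in short steps, Python scripts to look and compute and a shell command to move; the robot and the scene stay as the last step left them, time stands still between calls to the robot, and variables do not carry over. Pictures are saved under pics/ and viewed, about 8 in all and at most 12, crops included, and the job is handed in when it is done.

```bash
mkdir -p pics; cat > h.py <<'E'
from bench import arm
import numpy as np, cv2
def snap(n,f):
    s=arm.snapshot(n); cv2.imwrite('pics/'+f+'.png',s['image'][:,:,::-1]); np.savez('pics/'+f+'.npz',**s); return s
def load(f): return np.load('pics/'+f+'.npz')
def ray(s,u,v):
    d=np.linalg.inv(s['camera_matrix'])@[u,v,1]; return s['T'][:3,3], s['T'][:3,:3]@d
def plane(s,u,v,z):
    o,d=ray(s,u,v); return o+d*(z-o[2])/d[2]
def tri(*obs):
    A=np.zeros((3,3));b=np.zeros(3);rs=[]
    for s,u,v in obs:
        o,d=ray(s,u,v); d=d/np.linalg.norm(d);P=np.eye(3)-np.outer(d,d);A+=P;b+=P@o;rs.append((P,o))
    p=np.linalg.solve(A,b); return p,[np.linalg.norm(P@(p-o)) for P,o in rs]
def proj(s,p):
    c=np.linalg.inv(s['T'])@np.r_[p,1]; q=s['camera_matrix']@c[:3]; return q[:2]/q[2]
E
python3 - <<'E'
from h import *
np.set_printoptions(precision=4,suppress=True)
a=[snap(n,n+'0') for n in('scene','side','wrist')]
for s in a: print(s['T'],s['camera_matrix'][0])
st=arm.read_state();print(st['clock'],st['tool_pos'],st['tool_rot'],st['ft_force'],st['grip_width'])
m=np.hstack([cv2.imread(f'pics/{n}0.png') for n in('scene','side')]);cv2.imwrite('pics/m0.png',cv2.resize(m,(800,300),interpolation=cv2.INTER_AREA))
E
```

```text
[[-0.6133  0.483  -0.6249  1.1134]
 [ 0.7896  0.3543 -0.501   0.5148]
 [-0.0206 -0.8007 -0.5987  0.6602]
 [ 0.      0.      0.      1.    ]] [437.7798   0.     250.9931]
[[ 0.9982 -0.0155  0.0581  0.489 ]
 [-0.0571 -0.5516  0.8321 -0.5973]
 [ 0.0191 -0.8339 -0.5515  0.5499]
 [ 0.      0.      0.      1.    ]] [358.5792   0.     259.5205]
[[-0.2652 -0.9199 -0.2887  0.2566]
 [-0.9642  0.2535  0.078   0.6285]
 [ 0.0014  0.2991 -0.9542  0.3838]
 [ 0.      0.      0.      1.    ]] [325.249    0.     257.3736]
0.15 [0.1785 0.6506 0.2258] [[-0.0002  0.9643 -0.2647]
 [-0.0012 -0.2647 -0.9643]
 [-1.      0.0001  0.0013]] [-1.0422  1.0084  0.1236] 0.08773747068046714
```

View pics/scene0.png

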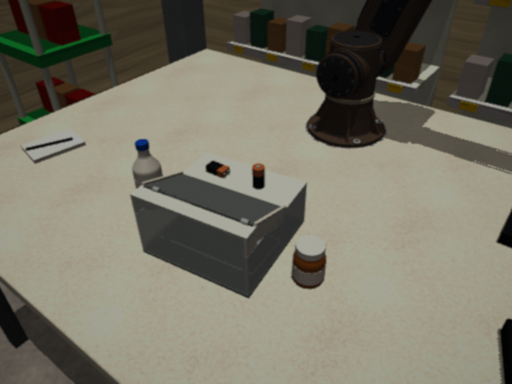

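View pics/side0.png

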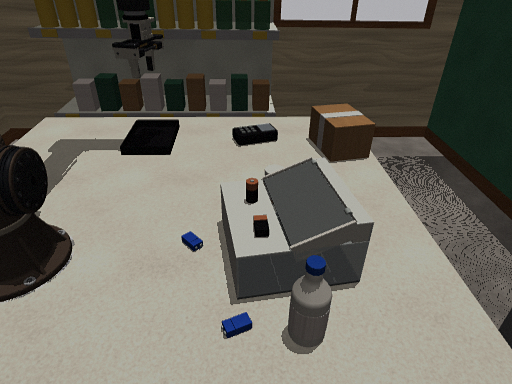

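View pics/wrist0.png

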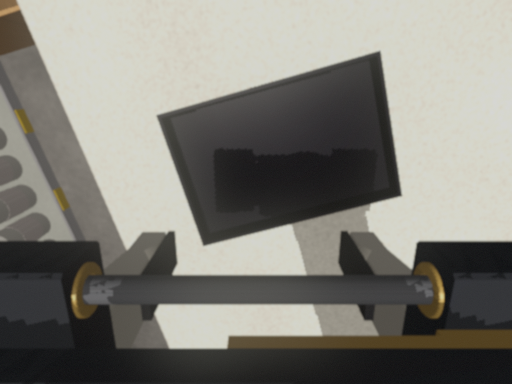

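The scene view shows the battery at about (217,169), the round cell at (258,176), the flap spanning (150,180) to (280,220), the bottle at (147,165) and the jar at (310,262). In the side view the battery is at (261,226), the cell at (252,190), and blue look-alikes are at (192,241) and (237,324). The wrist camera sees only the tray. I'll zoom in to pick corners.

```bash
python3 - <<'E'
from h import *
a=cv2.imread('pics/scene0.png')[125:285,125:325];b=cv2.imread('pics/side0.png')[145:305,195:395]
f=lambda i:cv2.resize(np.clip(i.astype(float)*1.3,0,255).astype(np.uint8),None,fx=4,fy=4,interpolation=cv2.INTER_CUBIC)
g=lambda i:cv2.resize(i,(600,480))
cv2.imwrite('pics/z1.png',cv2.resize(np.vstack([f(a)[:400],]),(800,400)));cv2.imwrite('pics/z2.png',f(b)[:600])
E
```

```text
(no output)
```

View pics/z1.png

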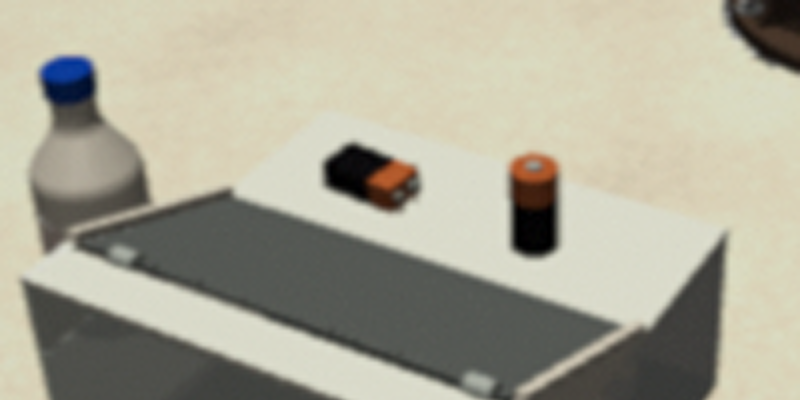

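View pics/z2.png

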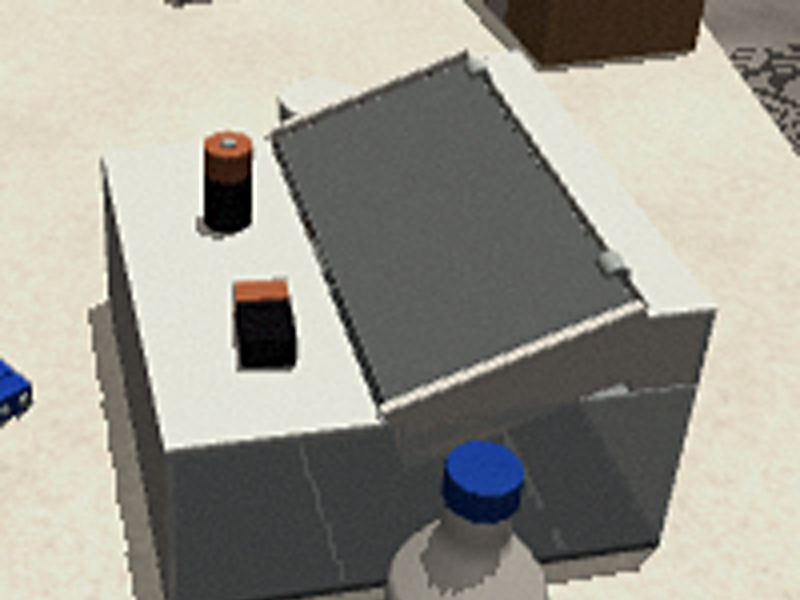

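Box corners are clear in both views. In the zoomed scene view the battery is at (372,177) and the cell at (534,205). In the zoomed side view the battery is at (266,325) and the cell at (228,185). Next step is triangulation.

```bash
python3 - <<'E'
from h import *
np.set_printoptions(precision=4,suppress=True)
S=load('scene0');D=load('side0')
S={k:S[k] for k in S};D={k:D[k] for k in D}
q=lambda p,o:((p[0]+.5)/4-.5+o[0],(p[1]+.5)/4-.5+o[1])
P={}
for n,a,b in [('outer+y',(727,233),(103,158)),('outer-y',(332,112),(167,450)),('inner-y',(232,190),(381,420)),('roofrear-y',(22,280),(713,312)),('celltop',(534,165),(229,142)),('cellbot',(534,244),(227,222))]:
    P[n],r=tri((S,*q(a,(125,125))),(D,*q(b,(195,145)))); print(n,P[n],np.array(r))
# battery mask
def mask(im,roi):
    x0,y0,x1,y1=roi;h=cv2.cvtColor(im,cv2.COLOR_RGB2HSV).astype(int)
    m=((h[...,2]<50)|((h[...,1]>130)&(h[...,0]<20)))
    o=np.zeros_like(m);o[y0:y1,x0:x1]=m[y0:y1,x0:x1];return o
mm=[]
for s,roi in((S,(203,158,232,180)),(D,(250,212,272,240))):
    m=mask(s['image'],roi);v,u=np.nonzero(m);mm.append((s,u.mean(),v.mean()));print(m.sum(),u.mean(),v.mean(),cv2.minAreaRect(np.c_[u,v].astype(np.float32)))
b,r=tri(*mm);print('batt',b,r)
y=P['outer+y']-P['outer-y'];L=np.linalg.norm(y);yaw=np.arctan2(-y[0],y[1]);print(L,np.degrees(yaw))
c,s=np.cos(yaw),np.sin(yaw);X=np.array([c,s,0]);Y=np.array([-s,c,0])
E=(P['outer+y']+P['outer-y'])/2+.1*X;E[2]=.11;print('edge',E,X)
for n in ('celltop','cellbot','inner-y','roofrear-y'):d=P[n]-E;print(n,d@X,d@Y,d[2])
d=b-E;print('batt',d@X,d@Y,d[2])
np.savez('box.npz',E=E,X=X,Y=Y)
E
```

```text
outer+y [0.4453 0.1309 0.106 ] [0.0016 0.0016]
outer-y [ 0.482  -0.1227  0.1084] [0.0017 0.0017]
inner-y [ 0.5791 -0.1096  0.1112] [0.0019 0.0019]
roofrear-y [ 0.7329 -0.0896  0.1529] [0.0004 0.0004]
celltop [0.517  0.0563 0.1599] [0.0009 0.0009]
cellbot [0.5164 0.0555 0.109 ] [0.0006 0.0006]
210 216.72380952380954 168.5095238095238 ((216.93836975097656, 168.66439819335938), (21.1844482421875, 11.352991104125977), 20.556045532226562)
296 260.81081081081084 226.02364864864865 ((261.0, 225.5), (21.0, 14.0), 90.0)
batt [ 0.5304 -0.0492  0.1189] [np.float64(0.0008537198501397282), np.float64(0.0008537198501397605)]
0.2562954264714915 8.241674698905891
edge [0.5626 0.0184 0.11  ] [0.9897 0.1433 0.    ]
celltop -0.03971666692674013 0.04406551660889308 0.0498636480420339
cellbot -0.040389538743734514 0.04328755446401998 -0.0009863230865740785
inner-y -0.0020598716014175564 -0.12901635456336893 0.001208139402658695
roofrear-y 0.1530776270531319 -0.13134601871917145 0.042868883263122784
batt -0.04151554103957612 -0.06231880329945088 0.008917216482952711
```

The triangulated box agrees with the stated sizes: yaw 8.2°, ledge at z about 0.109. In box coordinates the battery is at (-41, -62) mm and the cell at (-40, +44) mm. My plan is to align the jaw axis with box x, with the front finger over the flap and the rear finger behind the battery, then sweep along +x.

```bash
python3 -m inch '[{"x":0,"y":3.6,"z":3.8,"turn":0,"hand":8.7},{"x":0,"y":7.2,"z":7.7,"turn":0,"hand":8.7},{"x":0,"y":10.8,"z":11.5,"turn":0,"hand":8.7},{"x":0,"y":14.4,"z":15.4,"turn":0,"hand":8.7},{"x":0,"y":17.9,"z":19.2,"turn":0,"hand":8.7}]'
python3 -m inch '[{"x":0,"y":3.6,"z":3.8,"turn":0,"hand":8.0},{"x":0,"y":7.2,"z":7.7,"turn":0,"hand":7.8},{"x":0,"y":10.8,"z":11.5,"turn":0,"hand":7.8},{"x":0,"y":14.4,"z":15.4,"turn":0,"hand":7.8},{"x":0,"y":17.9,"z":19.2,"turn":0,"hand":7.8}]'
python3 -c "from h import *;s=arm.read_state();print(s['joint_pos'],s['tool_rot'])"
```

```text
clock: 0.78
tool_pos: [0.3008, 0.4163, 0.226]
tool_rot: [[-0.0, 0.964, -0.265], [-0.001, -0.265, -0.964], [-1.0, 0.0, 0.001]]
ft_force: [0.8, 0.4, -0.3]
grip_width: 0.0869
clock: 1.4
tool_pos: [0.4231, 0.1821, 0.2264]
tool_rot: [[0.0, 0.964, -0.264], [-0.001, -0.264, -0.964], [-1.0, 0.0, 0.001]]
ft_force: [1.3, -0.0, 0.2]
grip_width: 0.078
[ 4.79362555e+01 -1.18507953e-01 -2.51339844e+01  4.20970740e-02
 -6.50265371e+01  2.67218092e+01] [[ 3.27331918e-06  9.64446120e-01 -2.64279552e-01]
 [-9.90522409e-04 -2.64279419e-01 -9.64445648e-01]
 [-9.99999509e-01  2.64931757e-04  9.54440424e-04]]
```

```bash
python3 -m inch '[{"x":0,"y":3.6,"z":3.8,"turn":10,"hand":7.8},{"x":0,"y":7.2,"z":7.6,"turn":20,"hand":7.8},{"x":0,"y":10.8,"z":11.4,"turn":30,"hand":7.8},{"x":0,"y":14.4,"z":15.2,"turn":40,"hand":7.8},{"x":0,"y":17.8,"z":18.9,"turn":50,"hand":7.8}]'
python3 -m inch '[{"x":0,"y":0,"z":0,"turn":9,"hand":7.8},{"x":0,"y":0,"z":0,"turn":16.4,"hand":7.8},{"x":0,"y":0,"z":0,"turn":16.4,"hand":7.8},{"x":0,"y":0,"z":0,"turn":16.4,"hand":7.8},{"x":0,"y":0,"z":0,"turn":16.4,"hand":7.8}]'
python3 -c "
from h import *
snap('wrist','w1');snap('side','s1');print(arm.read_state()['joint_pos'])"
```

```text
clock: 2.02
tool_pos: [0.5453, -0.0489, 0.2266]
tool_rot: [[-0.0, 0.412, -0.911], [-0.001, -0.911, -0.412], [-1.0, 0.001, 0.0]]
ft_force: [-0.1, 1.8, 0.3]
grip_width: 0.0779
clock: 2.65
tool_pos: [0.5453, -0.0487, 0.2266]
tool_rot: [[0.0, 0.14, -0.99], [-0.001, -0.99, -0.14], [-1.0, 0.001, 0.0]]
ft_force: [0.1, -0.3, 0.0]
grip_width: 0.0779
[ 1.54429767e+01  8.54521477e+00 -1.55381571e+01  5.65841923e-02
 -6.59234560e+01 -7.45032627e+00]
```

View pics/w1.png

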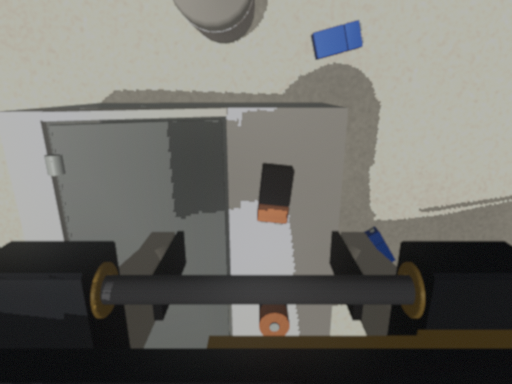

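The wrist view shows the battery's top at about u 258–293, v 164–221, with the copper end down (+y). The ledge edge is at u≈229, the fingers are left and right of the battery in u, and the cell top is at (275,325).

```bash
python3 - <<'E'
from h import *
np.set_printoptions(precision=1,suppress=True)
w=load('w1');w={k:w[k] for k in w};B=np.load('box.npz');E,X,Y=B['E'],B['X'],B['Y']
bx=lambda p:np.array([(p-E)@X,(p-E)@Y,p[2]-E[2]])*1000
for n,u,v,z in[('edge',229,240,.11),('edge',229,107,.11),('out',347,107,.11),('out',333,240,.11),('celltop',274.5,325,.16)]:print(n,bx(plane(w,u,v,z)))
im=w['image'];h=cv2.cvtColor(im,cv2.COLOR_RGB2HSV).astype(int)
m=((h[...,2]<45)|((h[...,1]>130)&(h[...,0]<20)));m[:155]=0;m[228:]=0;m[:,:250]=0;m[:,300:]=0
c=max(cv2.findContours(m.astype(np.uint8),0,2)[0],key=cv2.contourArea)
r=cv2.minAreaRect(c);print(r,cv2.boxPoints(r))
P=[bx(plane(w,*p,.1275)) for p in cv2.boxPoints(r)];print(np.array(P),np.mean(P,0))
s=arm.read_state();print('tcp',bx(s['tool_pos']))
for f in(-.05,.05):
  p=s['tool_pos']+f*s['tool_rot'][:,2];print('finger px',proj(w,p))
# corners
for p in[(263,164),(293,167),(290,208),(258,206)]:print(bx(plane(w,*p,.1275)))
np.set_printoptions(precision=4);print('tri batt centre two views', np.array(tri((load('scene0'),216.72,168.51),(load('side0'),260.81,226.02))[0]))
E
```

```text
edge [ -0.7 -11.8  -0. ]
edge [  -4.2 -131.7   -0. ]
out [-100.9 -131.3   -0. ]
out [-97.3 -11.5  -0. ]
celltop [-41.1  41.7  50. ]
((275.9634094238281, 184.32928466796875), (29.37479019165039, 38.20931625366211), 6.34019136428833) [[259.3 201.7]
 [263.5 163.7]
 [292.7 167. ]
 [288.5 204.9]]
[[-28.8 -55.6  17.5]
 [-32.3 -88.   17.5]
 [-55.9 -85.3  17.5]
 [-53.3 -52.6  17.5]] [-42.6 -70.4  17.5]
tcp [-26.7 -63.9 116.7]
finger px [163.6 247.9]
finger px [349. 248.]
[-31.9 -87.8  17.5]
[-56.2 -85.2  17.5]
[-54.7 -49.8  17.5]
[-27.7 -51.7  17.5]
tri batt centre two views [ 0.5304 -0.0492  0.1189]
```

```bash
python3 -m inch '[{"x":2,"y":-0.2,"z":0,"turn":0,"hand":7.8},{"x":4,"y":-0.2,"z":0,"turn":0,"hand":7.8},{"x":6,"y":-0.2,"z":0,"turn":0,"hand":7.8},{"x":7.5,"y":-0.2,"z":0,"turn":0,"hand":7.8},{"x":8.5,"y":-0.2,"z":0,"turn":0,"hand":7.8}]'
python3 -c "
from h import *
snap('side','s2')
f=cv2.imread('pics/s2.png')[125:275,195:395];cv2.imwrite('pics/s2z.png',cv2.resize(f,None,fx=4,fy=4,interpolation=cv2.INTER_CUBIC))"
```

```text
clock: 3.38
tool_pos: [0.5449, -0.0468, 0.141]
tool_rot: [[-0.0, 0.14, -0.99], [-0.001, -0.99, -0.14], [-1.0, 0.001, 0.001]]
ft_force: [0.9, 0.7, 0.2]
grip_width: 0.078
```

View pics/s2z.png

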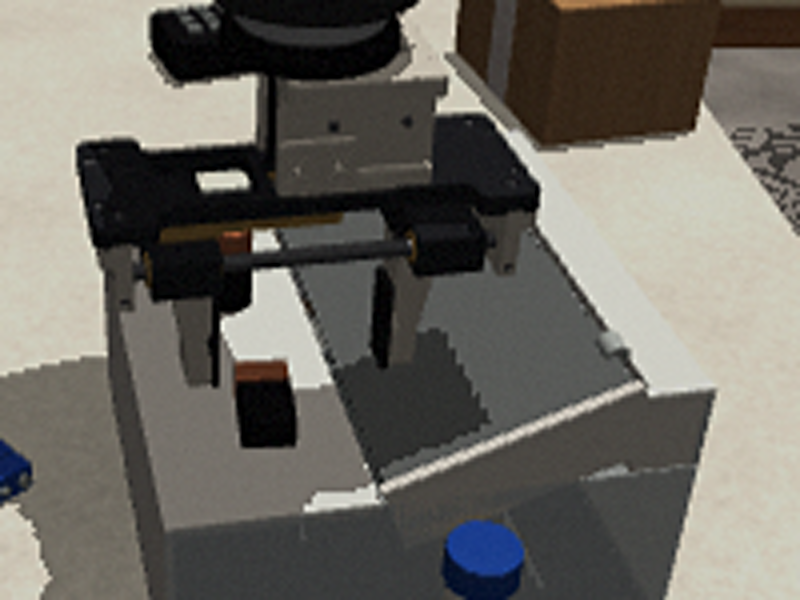

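The side view shows the rear finger behind the battery, with its tip at (200,380), and the front finger over the flap with its tip at (395,365). The cell is clear and the battery undisturbed. I'll open wider so the flap opens further, then descend.

```bash
python3 -m inch '[{"x":0.5,"y":0,"z":0,"turn":0,"hand":8.7},{"x":1,"y":0,"z":0,"turn":0,"hand":8.7},{"x":1.5,"y":0,"z":0,"turn":0,"hand":8.7},{"x":2,"y":0,"z":0,"turn":0,"hand":8.7},{"x":2.5,"y":0,"z":0,"turn":0,"hand":8.7}]'
python3 -m inch '[{"x":0,"y":0,"z":-0.3,"turn":0,"hand":8.7},{"x":0,"y":0,"z":-0.6,"turn":0,"hand":8.7},{"x":0,"y":0,"z":-0.9,"turn":0,"hand":8.7},{"x":0,"y":0,"z":-1.2,"turn":0,"hand":8.7},{"x":0,"y":0,"z":-1.5,"turn":0,"hand":8.7}]'
python3 -c "
from h import *
snap('side','s3')
B=np.load('box.npz');p=arm.read_state()['tool_pos']-B['E'];print(p@B['X'],p@B['Y'],p[2])
f=cv2.imread('pics/s3.png')[145:285,195:395];cv2.imwrite('pics/s3z.png',cv2.resize(f,None,fx=4,fy=4,interpolation=cv2.INTER_CUBIC))"
```

```text
clock: 4.05
tool_pos: [0.5449, -0.0468, 0.115]
tool_rot: [[-0.001, 0.14, -0.99], [-0.001, -0.99, -0.14], [-1.0, 0.001, 0.001]]
ft_force: [0.6, 0.6, 1.5]
grip_width: 0.0867
clock: 4.68
tool_pos: [0.5598, -0.0447, 0.115]
tool_rot: [[-0.001, 0.14, -0.99], [-0.001, -0.99, -0.14], [-1.0, 0.001, 0.001]]
ft_force: [-2.0, -0.1, 1.5]
grip_width: 0.0869
-0.011486081404137028 -0.0620765912551221 0.004969910341671185
```

View pics/s3z.png

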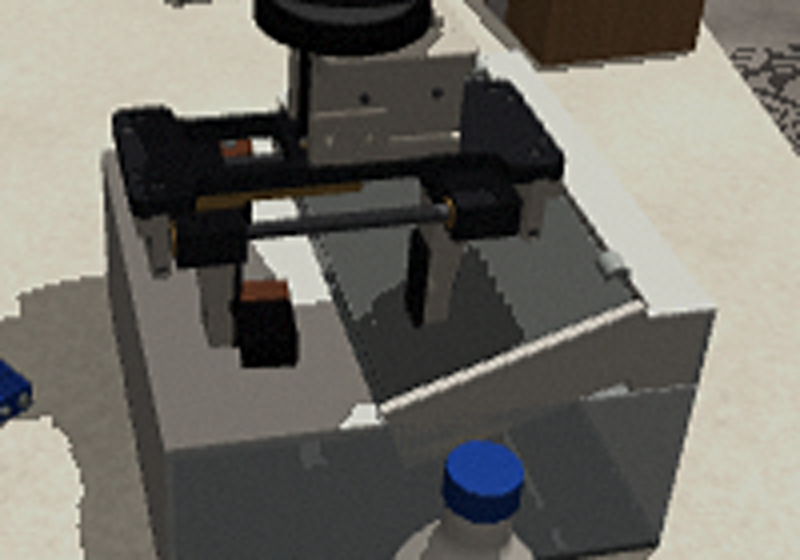

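The flap is slightly pressed by the front finger, whose tip is at (425,325), and the rear finger is at the battery's back at (235,340). Now I'll sweep along +x.

```bash
python3 -m inch '[{"x":0,"y":0,"z":-0.5,"turn":0,"hand":8.7},{"x":0,"y":0,"z":-1.0,"turn":0,"hand":8.7},{"x":0,"y":0,"z":-1.5,"turn":0,"hand":8.7},{"x":0,"y":0,"z":-2.0,"turn":0,"hand":8.7},{"x":0,"y":0,"z":-2.5,"turn":0,"hand":8.7}]'
python3 -m inch '[{"x":0,"y":0,"z":-0.3,"turn":0,"hand":8.7},{"x":0,"y":0,"z":-0.6,"turn":0,"hand":8.7},{"x":0,"y":0,"z":-0.8,"turn":0,"hand":8.7},{"x":0,"y":0,"z":-1.0,"turn":0,"hand":8.7},{"x":0,"y":0,"z":-1.0,"turn":0,"hand":8.7}]'
python3 -c "
from h import *
snap('side','s4');snap('wrist','w4');
a=cv2.imread('pics/s4.png')[145:285,195:395];b=cv2.imread('pics/w4.png')[60:340,100:400]
cv2.imwrite('pics/s4z.png',np.hstack([cv2.resize(a,(460,322),interpolation=cv2.INTER_CUBIC),cv2.resize(b,(340,322))]))"
```

```text
clock: 5.35
tool_pos: [0.5849, -0.0412, 0.1148]
tool_rot: [[-0.001, 0.14, -0.99], [-0.001, -0.99, -0.14], [-1.0, 0.001, 0.002]]
ft_force: [-4.8, -0.2, 2.4]
grip_width: 0.087
clock: 5.98
tool_pos: [0.5945, -0.0398, 0.1146]
tool_rot: [[-0.002, 0.14, -0.99], [-0.001, -0.99, -0.14], [-1.0, 0.001, 0.002]]
ft_force: [-5.2, -1.0, 0.8]
grip_width: 0.0871
```

View pics/s4z.png

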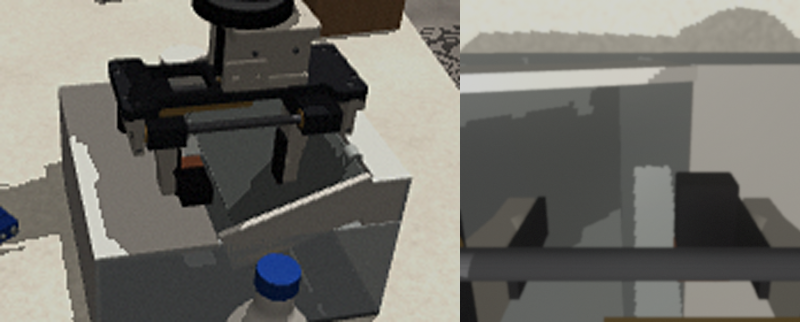

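The battery is now overhanging the edge with the rear finger behind it, and the front finger is holding the flap open. I'll keep pushing.

```bash
python3 -m inch '[{"x":0,"y":0,"z":-0.4,"turn":0,"hand":8.7},{"x":0,"y":0,"z":-0.8,"turn":0,"hand":8.7},{"x":0,"y":0,"z":-1.2,"turn":0,"hand":8.7},{"x":0,"y":0,"z":-1.6,"turn":0,"hand":8.7},{"x":0,"y":0,"z":-2.0,"turn":0,"hand":8.7}]'
python3 -m inch '[{"x":0,"y":0,"z":-0.1,"turn":0,"hand":8.7},{"x":0,"y":0,"z":-0.2,"turn":0,"hand":8.7},{"x":0,"y":0,"z":-0.2,"turn":0,"hand":8.7},{"x":0,"y":0,"z":-0.2,"turn":0,"hand":8.7},{"x":0,"y":0,"z":-0.2,"turn":0,"hand":8.7}]'
python3 -c "
from h import *
snap('side','s5');snap('wrist','w5');
a=cv2.imread('pics/s5.png')[145:305,195:395];b=cv2.imread('pics/w5.png')[60:340,100:400]
cv2.imwrite('pics/s5z.png',np.hstack([cv2.resize(a,(460,368),interpolation=cv2.INTER_CUBIC),cv2.resize(b,(340,368))]))"
```

```text
clock: 6.7
tool_pos: [0.6122, -0.0374, 0.1134]
tool_rot: [[-0.007, 0.139, -0.99], [-0.002, -0.99, -0.139], [-1.0, 0.001, 0.007]]
ft_force: [-9.0, -0.6, -2.5]
grip_width: 0.0871
clock: 7.32
tool_pos: [0.6132, -0.0372, 0.113]
tool_rot: [[-0.008, 0.139, -0.99], [-0.002, -0.99, -0.139], [-1.0, 0.001, 0.009]]
ft_force: [-7.1, 0.2, 0.2]
grip_width: 0.0869
```

View pics/s5z.png

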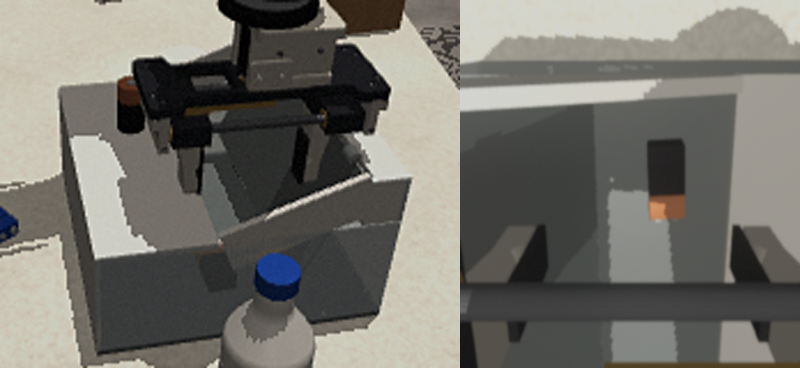

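The battery is now inside the box: it shows through the clear side at (215,270), and small and low in the wrist view. The cell stands at (130,105). Lifting away straight up.

```bash
python3 -m inch '[{"x":-1,"y":0,"z":0.3,"turn":0,"hand":8.7},{"x":-2,"y":0,"z":0.5,"turn":0,"hand":8.7},{"x":-3.5,"y":0,"z":0.5,"turn":0,"hand":8.7},{"x":-5.5,"y":0,"z":0.5,"turn":0,"hand":8.7},{"x":-8,"y":0,"z":0.5,"turn":0,"hand":8.7}]'
python3 -m inch '[{"x":-3,"y":0,"z":1,"turn":0,"hand":8.7},{"x":-6,"y":0,"z":3,"turn":0,"hand":8.7},{"x":-8,"y":0,"z":6,"turn":0,"hand":8.7},{"x":-8,"y":0,"z":9,"turn":0,"hand":8.7},{"x":-8,"y":0,"z":12,"turn":0,"hand":8.7}]'
python3 -m inch '[{"x":0,"y":0,"z":1,"turn":0,"hand":8.7},{"x":0,"y":0,"z":1,"turn":0,"hand":8.7},{"x":0,"y":0,"z":1,"turn":0,"hand":8.7},{"x":0,"y":0,"z":1,"turn":0,"hand":8.7},{"x":0,"y":0,"z":1,"turn":0,"hand":8.7}]'
python3 - <<'E'
from h import *
np.set_printoptions(precision=4,suppress=True)
a=snap('side','s6')['image'];b=snap('scene','c6')['image']
A=load('side0')['image'];C=load('scene0')['image']
for n,i,j,r in[('cell side',a,A,(175,210,240,262)),('flap side',a,A,(215,250,270,340)),('bottle side',a,A,(255,345,285,335)),('jar scene',b,C,(235,290,290,330)),('cell scene',b,C,(160,192,250,268))]:
    y0,y1,x0,x1=r;print(n,np.abs(i[y0:y1,x0:x1].astype(int)-j[y0:y1,x0:x1]).mean().round(1))
cv2.imwrite('pics/f.png',np.hstack([cv2.resize(a[135:315,195:395],(420,378),interpolation=2),cv2.resize(b[125:300,120:335],(380,310),interpolation=2)[:,:]if 0 else cv2.resize(b[125:300,120:335],(380,378),interpolation=2)])[:,:,::-1])
E
```

```text
clock: 8.05
tool_pos: [0.6105, -0.0375, 0.1945]
tool_rot: [[-0.005, 0.139, -0.99], [-0.001, -0.99, -0.139], [-1.0, 0.001, 0.005]]
ft_force: [0.9, 0.0, -0.6]
grip_width: 0.0869
clock: 8.68
tool_pos: [0.4929, -0.0538, 0.2767]
tool_rot: [[-0.0, 0.139, -0.99], [-0.0, -0.99, -0.139], [-1.0, 0.0, 0.0]]
ft_force: [-0.2, 0.6, 0.8]
grip_width: 0.0868
clock: 9.3
tool_pos: [0.4835, -0.0551, 0.2763]
tool_rot: [[-0.001, 0.139, -0.99], [-0.001, -0.99, -0.139], [-1.0, 0.001, 0.001]]
ft_force: [-0.5, -0.3, 0.1]
grip_width: 0.0869
cell side 10.9
flap side 10.3
bottle side 8.2
jar scene 4.2
cell scene 4.0
```

View pics/f.png

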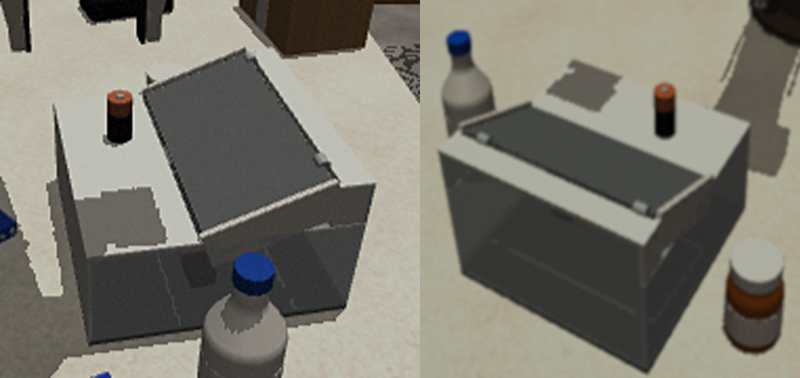

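The flap is shut, the cell stands, and bottle and jar look unmoved. The battery shows through the clear walls at crop positions (195,262) and (565,215). I'll check its height.

```bash
python3 - <<'E'
from h import *
np.set_printoptions(precision=4,suppress=True)
p,r=tri((load('s6'),288,260),(load('c6'),202,224.5));B=np.load('box.npz');d=p-B['E']
print(p,r,d@B['X'],d@B['Y'],d[2])
# expected pixels if on the floor under wrist-seen ray
w=load('w5');u,v=100+666-460+0,0
u=100+(666-460)*300/340;v=60+180*280/368
for z in(.015,.03,.06,.1):
    q=plane(w,u,v,z);print(z,q,proj(load('s6'),q),proj(load('c6'),q))
E
```

```text
[ 0.5971 -0.0373  0.0116] [np.float64(0.00517394699779861), np.float64(0.005173946997798709)] 0.02617722252137493 -0.06012260440775221 -0.09844181521210375
0.015 [ 0.5913 -0.0364  0.015 ] [287.4544 259.7899] [205.9504 220.988 ]
0.03 [ 0.5933 -0.0412  0.03  ] [289.1121 256.1094] [203.2181 215.5422]
0.06 [ 0.5972 -0.0508  0.06  ] [292.5927 248.3814] [197.6208 204.3857]
0.1 [ 0.6025 -0.0636  0.1   ] [297.61   237.2416] [189.8694 188.9357]
```

The battery lies on the inner floor, at z of about 12–15 mm by three views. Handing in.

```bash
python3 -c "
from bench import arm
print(arm.close_job())"
```

```text
the job is handed in; nothing more can be done
None
```

The battery is in the collection box and the job is handed in, at about 9.5 s on the robot's clock. I set the jaws along the box's depth. The front finger pressed the flap open while the battery was still on the ledge. It held the flap open while the rear finger pushed the battery over the edge, with no gripping or lifting. Then I lifted the hand up and back.

**Last checks:**
- **Battery:** it lies on the inner floor, centre at z of about 12–15 mm. The side, final scene and wrist views agree to about 5 mm.
- **Flap and bystanders:** by eye, the flap is shut, the round cell is standing on the ledge, and the bottle and jar are where they were. An image comparison also showed little change around the jar and around the cell in the scene view. In the side view the differences around the cell, flap and bottle were larger; I put these down to the arm's changed shadow but did not check.
- **Forces:** the highest wrist force I read was about 9 N, during the push, and it was near zero at the end.

**Disagreement:** the wrist view put the box about 1.7° off the yaw found from the fixed cameras. That was too small to matter for the push.

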